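Stand the fallen test-tube rack up and push it back to the reagent stand

TASK

The yellow test-tube rack has been knocked over and lies on its side. With the fingertips, push it over so that it is upright on its base again, then push it across the bench until its whole long side rests flush against the front of the low blue reagent stand. Only push it, do not pick it up, and leave the beaker, the amber bottle and the flask on the stand where they are.

Things in the scene. Friction and masses are not known exactly. Their poses are not given: they have to be found in the camera images.
- rack: Empty yellow tube rack, about 0.25 kg, 246 mm long (own x), 104 deep (own y), 70 high (own z, up when standing). Origin: centre of its underside. Solid base; middle and top grid tiers of 17 mm square holes with 10 mm rims, top face at z = 70; closed ends, open long sides. At first it lies on its -y side, 104 mm tall, origin 52 mm up, top grid facing the robot's right, underside facing the stand.
- stand: Low reagent stand on the bench, fixed in place, to the robot's left: blue, grey top, 560 mm long (own x, near world x), 150 deep (own y), 60 high. Origin: centre of its underside. Its flat front face, where the rack belongs, looks to the robot's right (own -y) at own y = -75 mm. On its rear half stand three small fixed bottles and a rail, up to 146 mm above the bench.
- beaker: Empty clear glass beaker, 74 mm wide at the rim, 95 mm high, standing on the bench. Origin: centre of its underside. Leave alone.
- bottle: Amber reagent bottle with a blue cap, 64 mm wide, 135 mm high, standing on the bench. Origin: centre of its underside. Leave alone.
- flask: Small green conical flask, 66 mm wide at the foot, 83 mm high, standing on top of the reagent stand. Origin: centre of its underside. Leave alone.
- rack_corner0 (a point): Corner of the rack's underside at own x = -123, y = -52, z = 0 mm. The edge from here to rack_corner1 lies on the bench at the start: pushed towards the stand high on its top grid, the lying rack pivots about this edge without sliding much, passes its balance after about 0.5 rad and then falls onto its base by itself.
- rack_corner1 (a point): Corner of the rack's underside at own x = 123, y = -52, z = 0 mm, the other end of the edge about which it tips up.
- rack_corner2 (a point): Corner of the rack's underside at own x = 123, y = 52, z = 0 mm; this side is up at the start.
- rack_corner3 (a point): Corner of the rack's underside at own x = -123, y = 52, z = 0 mm; this side is up at the start.

How it is judged:
By the outcome, as a careful person would: the job done as asked, in the order asked, and still so for the second after the job is handed in, with the robot touching nothing.
It also fails if it takes over 58 s, if anything falls off the work surface, if the arm or the gripper's body presses on something with over 40 N, if the wrist force passes 120 N, or if a joint passes its speed limit or range.

ROBOT

A 6-joint arm with a two-finger parallel gripper is mounted at the origin on the work surface. World frame = base frame: x ahead of the robot, y to its left, z up, the work surface at z = 0. Lengths are in m, angles in rad, forces in N, time in s.
With the tool pointing down it reaches from about 0.325 to 0.775 m from the base axis. Payload 5.5 kg.
Tool frame: the origin (TCP) lies midway between the tips of the shut fingers; the grasp point (between the pads) lies bot.hold_point_z behind it (bot.hold_point_z is the distance from the TCP to the grasp point, in m); z points along the fingers, y is the direction in which the jaws open and shut (so a half turn about z gives the same grasp; the last joint's range is limited). The gripper opens to 85 mm and grips with 20 to 120 N. Pads are 22 mm wide; open, the fingers measure 114 mm over their backs; the gripper's body (76 mm by 85 mm) begins 54 mm behind the grasp point. The pads swing forward as they close: fully open they stand 13 mm farther back than shut.
Start: joints at [-1.391, 0.091, 1.231, -0, 1.82, -0.057], TCP at [0.141, -0.583, 0.231] pointing down, gripper open.
Joint ranges: [-2.87, 2.87], [-0.86, 2.18], [0.17, 2.46], [-1.51, 4.65], [0.06, 2.69], [-2.65, 2.65]. Speed limits (rad/s): [2.57, 2.57, 3.01, 3.14, 3.14, 3.14].

INTERFACE

Orientations are given as a 3x3 rotation matrix whose columns are the frame's x, y, z axes.
In Python, from cell import bot, fingers, state, cams, nets gives the robot as it stands. Calls block until the motion is done:
- bot.move_to(position, orientation): joint-space move of the TCP to a pose.
- bot.move_straight(position, feed=0.15, rot=None): straight line of the TCP; rot=None keeps the orientation; feed is the mean speed in m/s.
- bot.goto_joints(angles): joint-space move.
- fingers.gripper_to(opening, newtons=None): opening from 0.0 (shut) to 1.0 (fully open); newtons is the grip in N (None keeps the last); returns when the fingers have stopped.
- bot.wait(seconds).
- bot.ik(position, orientation): joint angles nearest the present ones, or None.
- state(): the state.
- cams.read_camera(name): name is "scene" or "top" or "wrist"; returns a dict with "pixels" (480x640x3 uint8, red, green, blue), "mtx" (3x3 intrinsics, pixels), "cam_to_world" (4x4, takes a point from camera to world coordinates). Camera axes: x right, y down, z forward; pixel columns grow to the right and rows downward; lengths in m; the calibration is good to about 2 mm. A picture is of the moment at which its call begins. There is no depth.
A pose or a line that the arm cannot do raises bot.MotionError and nothing moves.
- bot.sign_off(): hands the job in, once; it reports no verdict.
Trained networks look in a picture, given as the dict that the camera call returned (one of the last four; its "shot" number tells which), for a name from the list of things; names that differ only in an ending like _2 or _b are one class to them, and where a whole thing is asked for, a point or a joint stands for the part that bears it (a point fixed in the world has none). Each returns a list of dicts, best first, with "confidence" (0 to 1); they miss things now and then, are a little off and sometimes report something else, mostly with a low value. They report only what shows in the picture. A call takes as long as a camera call.
- nets.boxes_of(name, picture): "pixel" ([column, row] in pixels, amid what is visible of it).
- nets.mark_of(name, picture): "pixel" ([column, row] in pixels: a listed point, or the origin of a listed thing).
The state is a dict: "time": time; "joint_positions": joint angles; "dq": joint speeds; "tau": joint torques, N m; "eef_pos": TCP position; "tcp_rot": TCP orientation; "wrist_force": force on the tool from outside, world axes, zero at the start; "wrist_torque": the same for the moment, N m; "finger_gap": opening from 0.0 (shut) to 1.0 (fully open).
Only numpy, scipy, OpenCV 4.12 (cv2) and the standard library are available. Lean on these libraries where they do the work, as an engineer would, in place of code of your own. Each camera call takes 0.05 s, during which the arm holds its last target. There are 200 camera calls.

## Working session

There is one attempt and no reset: what is moved stays moved. The work goes in short steps, each a Python script; the robot and the scene stay as the last script left them, time stands still between calls to the robot, and variables do not carry over. Pictures are saved under pics/ and viewed, about 8 in all and at most 12, crops included, and the job is handed in when it is done.

```bash
mkdir -p pics; ls; python3 - <<'E'
from cell import bot, fingers, state, cams, nets
import cv2,numpy as np
for c in ["scene","top"]:
    p=cams.read_camera(c); cv2.imwrite(f"pics/{c}0.png",p["pixels"][:,:,::-1])
    print(c,p["mtx"].round(1).tolist(),p["cam_to_world"].round(3).tolist())
    for n in ["rack","stand","beaker","bottle","flask"]+[f"rack_corner{i}" for i in range(4)]:
        print(n,[(np.round(d["pixel"],1).tolist(),round(d["confidence"],2)) for d in nets.mark_of(n,p)[:2]])
print(state()["time"],bot.hold_point_z)
E
```

```text
pics
scene [[511.0, 0.0, 318.2], [0.0, 511.0, 239.9], [0.0, 0.0, 1.0]] [[-0.828, 0.339, -0.448, 1.113], [0.561, 0.499, -0.661, 0.691], [-0.0, -0.798, -0.603, 0.762], [0.0, 0.0, 0.0, 1.0]]
rack [([315.5, 225.3], 0.77)]
stand [([426.7, 346.7], 0.87)]
beaker [([251.4, 191.3], 0.75)]
bottle [([248.4, 285.9], 0.84)]
flask [([381.3, 343.6], 0.87)]
rack_corner0 [([263.5, 213.8], 0.76), ([265.4, 248.6], 0.75)]
rack_corner1 [([263.5, 213.8], 0.76), ([265.4, 248.6], 0.75)]
rack_corner2 [([263.5, 213.8], 0.76), ([265.4, 248.6], 0.75)]
rack_corner3 [([263.5, 213.8], 0.76), ([265.4, 248.6], 0.75)]
top [[532.8, 0.0, 327.1], [0.0, 532.8, 239.8], [0.0, 0.0, 1.0]] [[0.001, -0.985, 0.17, 0.367], [-1.0, 0.002, 0.018, -0.08], [-0.018, -0.17, -0.985, 1.357], [0.0, 0.0, 0.0, 1.0]]
rack [([365.2, 257.2], 0.73)]
stand [([208.4, 254.5], 0.78)]
beaker [([478.4, 251.4], 0.92), ([352.4, 303.4], 0.5)]
bottle [([342.9, 172.5], 0.92)]
flask [([209.0, 208.0], 0.71)]
rack_corner0 [([352.8, 303.6], 0.83), ([378.7, 202.9], 0.77)]
rack_corner1 [([352.8, 303.6], 0.83), ([378.7, 202.9], 0.77)]
rack_corner2 [([352.8, 303.6], 0.83), ([378.7, 202.9], 0.77)]
rack_corner3 [([352.8, 303.6], 0.83), ([378.7, 202.9], 0.77)]
1.0 0.0187
```

View pics/scene0.png

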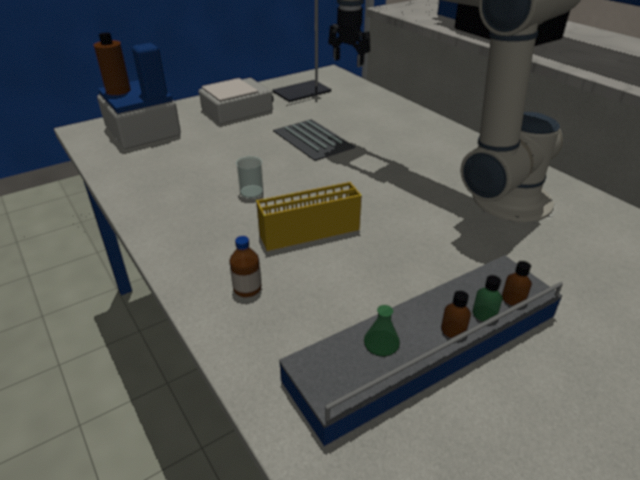

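View pics/top0.png

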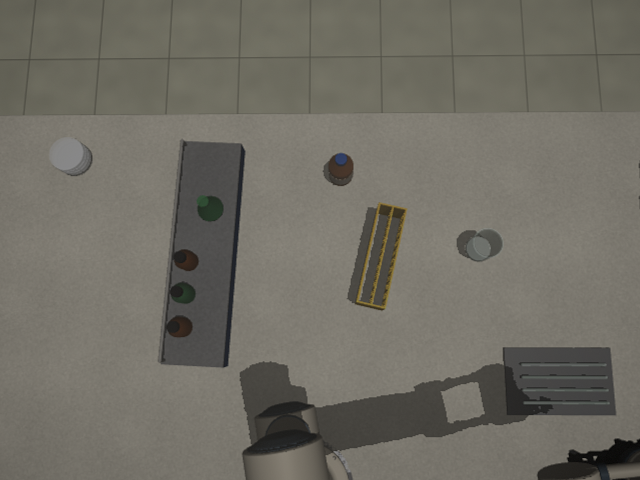

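The top view shows the rack lying near (380,255), yawed about 0.2 rad. The bottle is beyond its far end at (341,170), the beaker is to the right at (479,248), and the stand front runs from (243,145) to (228,366). In the scene view, the rack's underside faces the stand.

```bash
cat > h.py <<'E'
from cell import bot, fingers, state, cams, nets
import cv2,numpy as np
def ray(p,px,z):
    K,T=p["mtx"],p["cam_to_world"]; d=T[:3,:3]@np.linalg.solve(K,[px[0],px[1],1]); o=T[:3,3]
    return o+d*(z-o[2])/d[2]
def R(a,tilt=0):  # tool down, jaw axis (tool y) at angle a from world x
    y=np.array([np.cos(a),np.sin(a),0]); z=np.array([0,0,-1.]); return np.stack([np.cross(y,z),y,z],1)
def yellow(p):
    h=cv2.cvtColor(p["pixels"],cv2.COLOR_RGB2HSV); return cv2.inRange(h,(18,140,60),(32,255,255))
E
python3 - <<'E'
from h import *
P={c:cams.read_camera(c) for c in("top","scene")}
t,s=P["top"],P["scene"]; f=lambda v:np.round(v,3).tolist()
for n in["beaker","bottle","flask","stand"]:
    z=.06 if n=="flask" else 0
    for c,p in P.items():
        m=nets.mark_of(n,p)
        if m: print(n,c,f(ray(p,m[0]["pixel"],z)))
for n,px in [("c2?",(378.7,202.9)),("c3",(357,303)),("t far",(406,209)),("t near",(385,309))]: print(n,f(ray(t,px,.104)))
for c,p in P.items():
    m=yellow(p); n,l,st,ce=cv2.connectedComponentsWithStats(cv2.morphologyEx(m,cv2.MORPH_CLOSE,np.ones((9,9)))); i=1+st[1:,4].argmax()
    ct=cv2.findContours((l==i).astype(np.uint8),0,2)[0][0]
    ap=cv2.approxPolyDP(cv2.convexHull(ct),4,True)[:,0]; print(c,ap.tolist(),[f(ray(p,a,.104)) for a in ap],[f(ray(p,a,0)) for a in ap])
for px in[(244,145),(229,366)]: print("stand top front",f(ray(t,px,.06)))
for px in[(283,365),(505,260),(322,430)]: print("stand scene top",f(ray(s,px,.06)))
E
```

```text
beaker top [0.576, -0.442, 0.0]
beaker scene [0.575, -0.439, 0.0]
bottle top [0.782, -0.1, 0.0]
bottle scene [0.774, -0.091, 0.0]
flask top [0.674, 0.24, 0.06]
flask scene [0.669, 0.24, 0.06]
stand top [0.568, 0.258, 0.0]
stand scene [0.564, 0.258, 0.0]
c2? [0.674, -0.182, 0.104]
c3 [0.434, -0.128, 0.104]
t far [0.658, -0.247, 0.104]
t near [0.42, -0.193, 0.104]
top [[379, 203], [405, 209], [384, 308], [357, 301]] [[0.673, -0.183, 0.104], [0.658, -0.245, 0.104], [0.422, -0.19, 0.104], [0.438, -0.128, 0.104]] [[0.699, -0.191, 0.0], [0.683, -0.258, 0.0], [0.427, -0.199, 0.0], [0.444, -0.132, 0.0]]
scene [[359, 193], [357, 229], [267, 250], [256, 200], [346, 183]] [[0.436, -0.132, 0.104], [0.531, -0.016, 0.104], [0.732, -0.062, 0.104], [0.658, -0.245, 0.104], [0.434, -0.188, 0.104]] [[0.329, -0.262, 0.0], [0.439, -0.127, 0.0], [0.672, -0.181, 0.0], [0.586, -0.393, 0.0], [0.326, -0.326, 0.0]]
stand top front [0.837, 0.156, 0.06]
stand top front [0.287, 0.177, 0.06]
stand scene top [0.842, 0.183, 0.06]
stand scene top [0.297, 0.208, 0.06]
stand scene top [0.857, 0.323, 0.06]
```

```bash
python3 - <<'E'
from h import *
c=np.array([.555,-.155]); a=-.224; n=np.array([.222,.975])
q0=np.array(state()["joint_positions"])
P=lambda d,z:[*(c+n*d),z]
Rs=min((R(a),R(a+np.pi)),key=lambda r:(lambda q:9 if q is None else abs(np.array(q)-q0).max())(bot.ik(P(-.12,.095),r)))
print(np.round(bot.ik(P(-.12,.095),Rs),2))
fingers.gripper_to(0)
bot.move_to(P(-.12,.24),Rs); bot.move_straight(P(-.12,.095),.15)
for d in np.r_[np.arange(-.08,-.009,.01)]:
    bot.move_straight(P(d,.095),.06); print(round(d,3),np.round(state()["wrist_force"],1))
bot.wait(.7)
print(state()["time"])
p=cams.read_camera("scene"); cv2.imwrite("pics/s1.png",p["pixels"][:,:,::-1])
E
```

```text
[-0.53  0.09  1.47 -0.    1.58 -0.31]
-0.08 [-0.3  0.5 -0.3]
-0.07 [-0.4 -1.  -0.5]
-0.06 [-0.9 -0.2  0.3]
-0.05 [-0.9  0.3 -1. ]
-0.04 [-2.1 -1.2  3.5]
-0.03 [-6.7 -2.9 14.3]
-0.02 [-10.5  -1.9  23.4]
-0.01 [-12.1  -0.1  27.9]
8.925
```

View pics/s1.png

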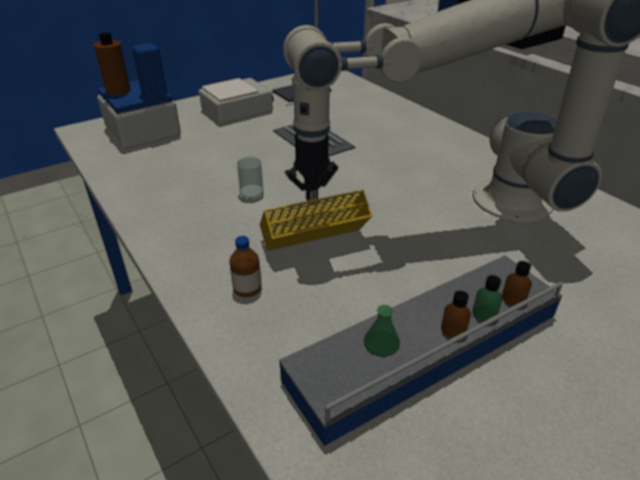

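```bash
python3 - <<'E'
from h import *
p=cams.read_camera("scene")["pixels"][130:270,220:400]; t=cams.read_camera("top")["pixels"][180:320,300:480]
cv2.imwrite("pics/c2.png",np.hstack([cv2.resize(p,(390,300)),cv2.resize(t,(390,300))])[:,:,::-1])
s=state();print(s["eef_pos"],s["wrist_force"],s["wrist_torque"])
E
```

```text
[ 0.55352896 -0.16564329  0.10188336] [-11.68118184   0.53404155  28.06879871] [0.21018479 2.04314937 0.09603071]
```

View pics/c2.png

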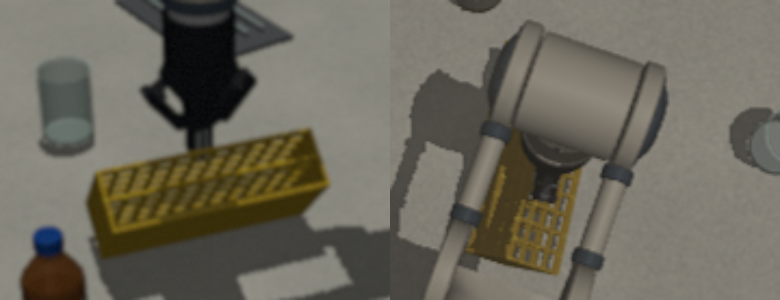

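The rack is stuck partway over. The tip has caught in the grid and is pressed upward, so the tool sits 7 mm high. I'll follow the grid's arc: rise a little while moving on.

```bash
python3 - <<'E'
from h import *
c=np.array([.555,-.155]); n=np.array([.222,.975])
P=lambda d,z:[*(c+n*d),z]
for d,z in [(-.008,.100),(-.004,.104),(.002,.107),(.010,.110),(.018,.112)]:
    bot.move_straight(P(d,z),.05); s=state(); print(d,z,np.round(s["wrist_force"],1),np.round(s["eef_pos"],3))
    if abs(s["wrist_force"]).max()>45: break
bot.wait(.3)
p=cams.read_camera("scene")["pixels"][130:270,220:400]; t=cams.read_camera("top")["pixels"][180:320,300:480]
cv2.imwrite("pics/c3.png",np.hstack([cv2.resize(p,(390,300)),cv2.resize(t,(390,300))])[:,:,::-1])
print(state()["wrist_force"],state()["time"])
E
```

```text
-0.008 0.1 [ 0.5  0.1 -0.6] [ 0.553 -0.162  0.1  ]
-0.004 0.104 [-0.1  0.2  1.1] [ 0.554 -0.158  0.103]
0.002 0.107 [-0.1  1.2  1.1] [ 0.556 -0.153  0.107]
0.01 0.11 [ 0.1 -0.4  0.6] [ 0.557 -0.145  0.11 ]
0.018 0.112 [ 1.  -0.6  1.1] [ 0.559 -0.137  0.112]
[ 0.28596673 -0.11997748 -0.63091732] 10.925
```

View pics/c3.png

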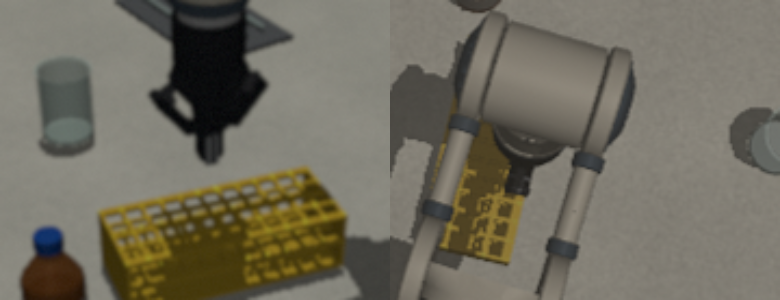

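The rack now stands on its base. I'll lift clear and measure its pose.

```bash
python3 - <<'E'
from h import *
c=np.array([.555,-.155]); n=np.array([.222,.975]); P=lambda d,z:[*(c+n*d),z]
bot.move_straight(P(.018,.17),.2); bot.move_straight(P(-.17,.17),.25)
f=lambda v:np.round(v,3).tolist(); im=[]
for k in("top","scene"):
    p=cams.read_camera(k); im.append(p["pixels"]); m=yellow(p)
    for nm in["rack","rack_corner0","rack_corner2","bottle","beaker"]:
        print(k,nm,[(np.round(d["pixel"]).tolist(),round(d["confidence"],2),f(ray(p,d["pixel"],0))) for d in nets.mark_of(nm,p)])
    nn,l,st,ce=cv2.connectedComponentsWithStats(cv2.morphologyEx(m,cv2.MORPH_CLOSE,np.ones((9,9)))); i=1+st[1:,4].argmax()
    ct=cv2.findContours((l==i).astype(np.uint8),0,2)[0][0]
    ap=cv2.approxPolyDP(cv2.convexHull(ct),3,True)[:,0]
    for a in ap: print(k,a.tolist(),f(ray(p,a,.07)),f(ray(p,a,0)))
cv2.imwrite("pics/c4.png",np.hstack([cv2.resize(im[1][130:430,220:520],(400,400)),cv2.resize(im[0][120:380,150:410],(400,400))])[:,:,::-1]); print(state()["time"])
E
```

```text
top rack [([348.0, 252.0], 0.62, [0.57, -0.11, 0.0])]
top rack_corner0 [([336.0, 204.0], 0.67, [0.696, -0.078, 0.0]), ([312.0, 293.0], 0.65, [0.464, -0.019, 0.0]), ([354.0, 304.0], 0.62, [0.437, -0.125, 0.0])]
top rack_corner2 [([336.0, 204.0], 0.67, [0.696, -0.078, 0.0]), ([312.0, 293.0], 0.65, [0.464, -0.019, 0.0]), ([354.0, 304.0], 0.62, [0.437, -0.125, 0.0])]
top bottle [([374.0, 210.0], 0.75, [0.68, -0.177, 0.0]), ([336.0, 203.0], 0.52, [0.699, -0.079, 0.0])]
top beaker []
top [336, 197] [0.697, -0.079, 0.07] [0.715, -0.079, 0.0]
top [375, 206] [0.674, -0.175, 0.07] [0.691, -0.181, 0.0]
top [354, 301] [0.44, -0.122, 0.07] [0.444, -0.124, 0.0]
top [314, 293] [0.459, -0.025, 0.07] [0.464, -0.022, 0.0]
scene rack [([321.0, 254.0], 0.76, [0.573, -0.093, 0.0])]
scene rack_corner0 [([362.0, 230.0], 0.93, [0.431, -0.118, 0.0]), ([268.0, 250.0], 0.93, [0.67, -0.177, 0.0]), ([280.0, 278.0], 0.74, [0.698, -0.075, 0.0]), ([378.0, 252.0], 0.61, [0.455, -0.025, 0.0])]
scene rack_corner2 [([362.0, 230.0], 0.93, [0.431, -0.118, 0.0]), ([268.0, 250.0], 0.93, [0.67, -0.177, 0.0]), ([280.0, 278.0], 0.74, [0.698, -0.075, 0.0]), ([378.0, 252.0], 0.61, [0.455, -0.025, 0.0])]
scene bottle [([247.0, 289.0], 0.86, [0.777, -0.083, 0.0])]
scene beaker [([253.0, 191.0], 0.83, [0.57, -0.437, 0.0]), ([379.0, 253.0], 0.18, [0.457, -0.02, 0.0])]
scene [379, 229] [0.459, -0.024, 0.07] [0.393, -0.096, 0.0]
scene [374, 254] [0.527, 0.042, 0.07] [0.468, -0.024, 0.0]
scene [282, 277] [0.731, -0.005, 0.07] [0.693, -0.076, 0.0]
scene [268, 252] [0.714, -0.093, 0.07] [0.674, -0.173, 0.0]
scene [267, 228] [0.672, -0.173, 0.07] [0.627, -0.26, 0.0]
scene [361, 209] [0.442, -0.113, 0.07] [0.374, -0.194, 0.0]
12.8667
```

View pics/c4.png

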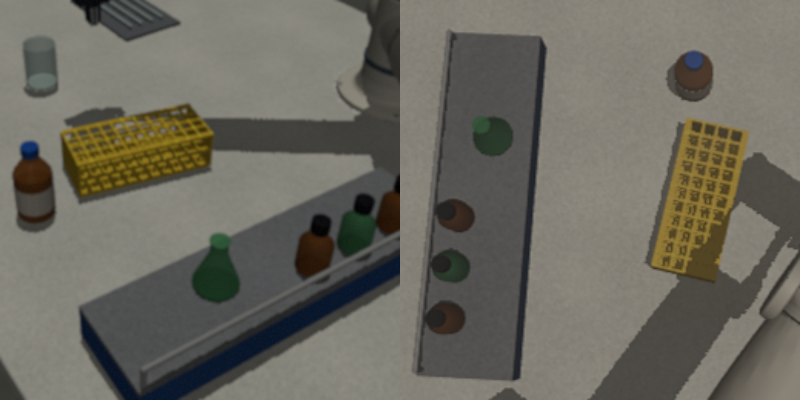

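The rack is upright, with its centre near (0.567, -0.100) and a yaw of about -0.22. The stand front is at y≈0.175–0.183 with a yaw of about -0.044. The bottle and beaker haven't moved. Next I'll push with the fingers open along the rack, turning gradually.

```bash
python3 - <<'E'
from h import *
n=np.array([.222,.975]); C0=np.array([.555,-.151]); z=.012
q0=np.array(state()["joint_positions"]); rot=state()["tcp_rot"]
off=0 if np.dot(np.array(rot)[:2,1],[1,0])>0 else np.pi
fingers.gripper_to(1.0)
A=C0-n*.045
bot.move_straight([*A,.15],.2); bot.move_straight([*A,z],.15)
S=C0-n*.012; E=np.array([.575,.040])
bot.move_straight([*S,z],.08)
for k in np.linspace(0,1,9)[1:]:
    bot.move_straight([*(S+(E-S)*k),z],.08,rot=R(-.224+.18*min(1,k*1.3)+off))
    s=state(); print(round(k,2),np.round(s["wrist_force"],1),np.round(s["eef_pos"],3))
    if abs(s["wrist_force"]).max()>25: break
f=lambda v:np.round(v,3).tolist(); im=[]
for k in("top","scene"):
    p=cams.read_camera(k); im.append(p["pixels"])
    print(k,"rack",[f(ray(p,d["pixel"],0)) for d in nets.mark_of("rack",p)],[f(ray(p,d["pixel"],0)) for d in nets.mark_of("rack_corner0",p)])
cv2.imwrite("pics/c5.png",np.hstack([cv2.resize(im[1][130:430,220:520],(400,400)),cv2.resize(im[0][120:380,150:410],(400,400))])[:,:,::-1]); print(state()["time"])
E
```

```text
0.12 [ 1.3  0.7 -0.5] [ 0.555 -0.137  0.012]
0.25 [-0.7 -0.9  1.1] [ 0.558 -0.111  0.012]
0.38 [-0.3 -0.2  0.5] [ 0.561 -0.086  0.012]
0.5 [0.3 0.1 0.5] [ 0.564 -0.061  0.012]
0.62 [ 0.4 -0.8  0.2] [ 0.567 -0.035  0.012]
0.75 [ 0.1 -0.4  0.1] [ 0.569 -0.01   0.012]
0.88 [ 0.3 -0.2 -0.8] [0.572 0.015 0.012]
1.0 [0.1 0.4 0.3] [0.575 0.041 0.012]
top rack [] [[0.464, 0.163, 0.0], [0.463, 0.068, 0.0]]
scene rack [[0.575, 0.114, 0.0], [0.695, 0.051, 0.0]] [[0.458, 0.166, -0.0], [0.696, 0.052, 0.0], [0.447, 0.063, 0.0], [0.699, 0.15, 0.0]]
20.1083
```

View pics/c5.png

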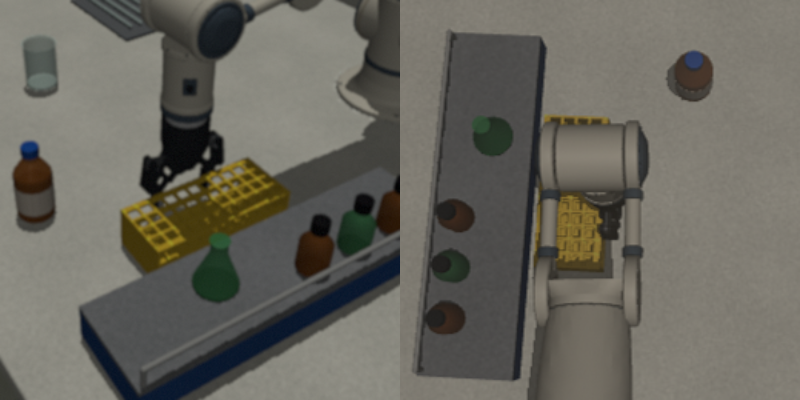

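The rack is following well and sits about 15–20 mm from the stand. I'll push on in small steps until I feel contact.

```bash
python3 - <<'E'
from h import *
x,y=.575,.041; m=0
while y<.085:
    y+=.0025; bot.move_straight([x,y,.012],.03); bot.wait(.05)
    F=np.mean([(bot.wait(.02),state()["wrist_force"])[1] for _ in range(3)],0); print(round(y,4),np.round(F,1))
    if F[1]<-22: break
s=state(); print(np.round(s["eef_pos"],4),s["wrist_torque"],s["time"])
# retreat, keep clear
bot.move_straight([x,y-.05,.012],.1); bot.move_straight([x,y-.05,.17],.2); bot.move_straight([.5,-.25,.2],.3)
f=lambda v:np.round(v,3).tolist(); im=[]
for k in("top","scene"):
    p=cams.read_camera(k); im.append(p["pixels"])
    for nm,z in [("rack",0),("stand",0),("rack_corner0",0),("beaker",0),("bottle",0),("flask",.06)]:
        print(k,nm,[f(ray(p,d["pixel"],z)) for d in nets.mark_of(nm,p)if d["confidence"]>.4])
cv2.imwrite("pics/c6.png",np.hstack([cv2.resize(im[1][210:390,260:440],(400,400),interpolation=3),cv2.resize(im[0][160:340,180:360],(400,400),interpolation=3)])[:,:,::-1]); print(state()["time"])
E
```

```text
0.0435 [-0.3 -0.5  0. ]
0.046 [ 0.1  0.  -0.1]
0.0485 [0.1 0.  0. ]
0.051 [0.1 0.2 0.1]
0.0535 [ 0.1  0.  -0.4]
0.056 [ 0.2 -0.6  0.2]
0.0585 [-0.6 -0.2  0.1]
0.061 [ 0.5 -0.2  0.2]
0.0635 [ 3.4 -4.9 -0.6]
0.066 [  1.2 -14.3   1.8]
0.0685 [ -0.1 -23.1   2.6]
[0.5758 0.0622 0.0128] [-2.63951721 -0.06112067 -0.10824369] 23.975
top rack [[0.577, 0.122, 0.0]]
top stand [[0.567, 0.253, 0.0]]
top rack_corner0 [[0.469, 0.18, 0.0], [0.463, 0.083, 0.0], [0.701, 0.17, 0.0], [0.703, 0.074, 0.0]]
top beaker []
top bottle [[0.787, -0.086, 0.0]]
top flask [[0.672, 0.244, 0.06], [0.454, 0.085, 0.06]]
scene rack [[0.577, 0.132, 0.0]]
scene stand [[0.564, 0.252, 0.0]]
scene rack_corner0 [[0.463, 0.09, 0.0], [0.694, 0.077, 0.0]]
scene beaker [[0.58, -0.435, 0.0]]
scene bottle [[0.779, -0.092, 0.0]]
scene flask [[0.666, 0.238, 0.06]]
27.35
```

View pics/c6.png

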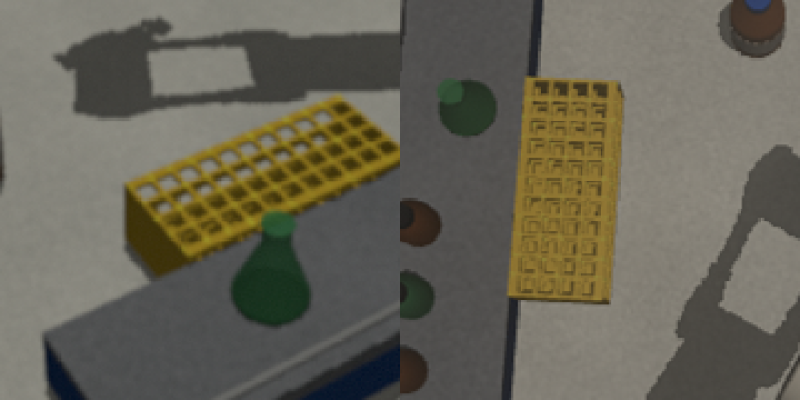

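The rack is flush and parallel to the stand front: in the top crop both edges have a slope of about 0.08, and the push ended on firm contact at 23 N. I'll give each end a gentle tap to make sure there's no wedge gap, then hand in.

```bash
python3 - <<'E'
from h import *
fingers.gripper_to(0)
bot.move_straight([.5,.01,.17],.3)
for x in(.495,.655):
    y=.0625-.044*(x-.575)-.012
    bot.move_straight([x,.01,.10],.25); bot.move_straight([x,.01,.014],.15); bot.move_straight([x,y,.014],.08)
    for _ in range(14):
        y+=.002; bot.move_straight([x,y,.014],.03); bot.wait(.08); F=state()["wrist_force"]
        if F[1]<-8: break
    print(x,round(y,4),np.round(state()["eef_pos"],4),np.round(F,1))
    bot.move_straight([x,.01,.014],.12); bot.move_straight([x,.01,.10],.25)
bot.move_straight([.5,-.25,.2],.35)
p=cams.read_camera("top"); f=lambda v:np.round(v,3).tolist()
l=p["pixels"]; cv2.imwrite("pics/c7.png",cv2.resize(l[130:350,170:390],(600,600),interpolation=3)[:,:,::-1])
for nm in("rack","bottle"): print(nm,[f(ray(p,d["pixel"],0)) for d in nets.mark_of(nm,p)])
print(state()["time"],state()["wrist_force"])
E
```

```text
0.495 0.07 [0.4951 0.0665 0.0143] [ -0.9 -14.9   2.5]
0.655 0.061 [0.655  0.0586 0.0142] [ -1.8 -10.5   2.3]
rack [[0.578, 0.124, 0.0]]
bottle [[0.782, -0.095, 0.0]]
41.5417 [ 0.60329987 -0.83170109  0.2226153 ]
```

View pics/c7.png

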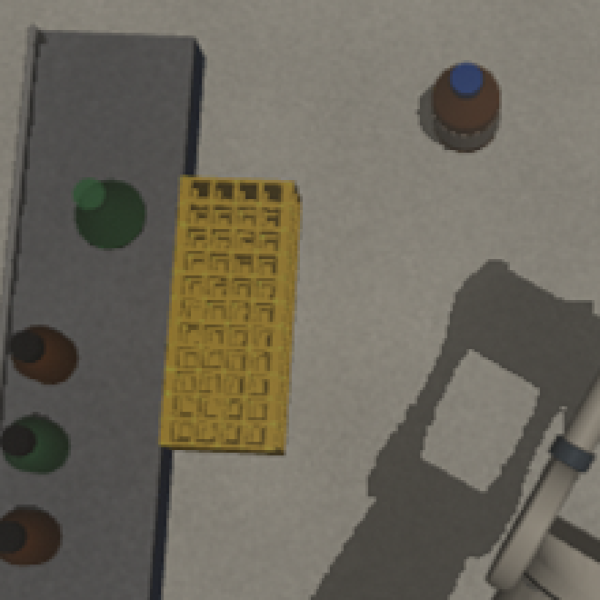

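Both ends met firm resistance, and the two contact points give a slope of -0.049, which matches the stand's yaw. The rack is upright and flush, nothing else has moved, and the robot is clear.

```bash
python3 -c "
from cell import bot
bot.sign_off()"
```

```text
the job is handed in; nothing more can be done
```

The rack is upright on its base with its long side flush against the front of the blue stand. I handed the job in at about 41.5 s on the robot's clock; no verdict was reported.

- **Tipping up:** I pushed high on the top grid with the fingers shut. The tip caught in the grid partway over, with 28 N of upward force at the wrist. Raising the tool as it moved forward freed it, and the rack fell onto its base by itself.
- **Pushing to the stand:** I pushed it across with the fingers open, turning it about 0.18 rad on the way. The push ended on firm contact at about 23 N.
- **Flushness:** I then tapped each end with the fingers shut, and both ends met firm resistance (15 N and 10.5 N). The two contact points give a slope of -0.049, close to my estimate of about -0.044 for the stand front. The last top picture shows the edges parallel with no visible gap.
- **Other things:** After the main push, the bottle, beaker and flask were where they started, to within about 1 cm, which is the scatter between camera readings. The network missed the beaker in that top picture, so its position comes from the scene camera. After the taps I rechecked only the bottle by measurement and the flask by eye.

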